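# Bolt the specimen transport case shut

### The arm

A 6-joint arm with a two-finger parallel gripper is mounted at the origin on a cart in front of the work surface, level with it; the furniture and walls round the work are solid. World frame = base frame: x ahead of the robot, y to its left, z up, the work surface at z = 0. Lengths are in m, angles in rad, forces in N, time in s.
With the tool pointing down it reaches from about 0.3 to 0.775 m from the base axis. Payload 14.6 kg.
Tool frame: the origin (TCP) lies at the centre of the arm's flange, where the gripper is bolted on; the fingertips stand 199 mm ahead of it and the grasp point (between the pads) lies ctrl.tcp_to_grasp ahead of it (ctrl.tcp_to_grasp is the distance from the TCP to the grasp point, in m); z points along the fingers, y is the line along which they close (so a half turn about z gives the same grasp; the last joint's range is limited). The gripper opens to 94 mm and grips with 3 to 60 N. Pads are 16 mm wide; open, the fingers measure 119 mm over their backs; the gripper's body (75 mm by 177 mm) begins 78 mm behind the grasp point.
Start: joints at [1.055, 0.3, 1.521, -0, 1.321, -0.067], TCP at [0.239, 0.496, 0.405] pointing down, gripper open.
Joint ranges: [-3.03, 3.03], [-0.79, 2.21], [0.23, 2.52], [-1.04, 4.18], [0, 3.07], [-2.55, 2.55]. Speed limits (rad/s): [2.22, 2.22, 2.57, 3.14, 3.14, 3.14].

### API

Orientations are given as [roll, pitch, yaw] about the fixed x, y, z axes, in that order (R = Rz(yaw) Ry(pitch) Rx(roll)).
In Python, from station import ctrl gives the robot as it stands. The module is installed in compiled form; this text tells all that it offers.
- The arm moves only by the shell command python3 -m jog 'ROWS' [OPENING] [FORCE]. ROWS is JSON, a list of rows, each a list of 6 numbers: the shift along the tool's x, y, z in cm, then the turn, a rotation vector about the tool's x, y, z in rad. In form: [[tx, ty, tz, ax, ay, az], ...]. A call has 1 to 8 rows; each row is the pose to reach, as a shift and turn from the pose commanded when the call began, along the tool's axes at that moment; what a row does not reach only later rows make up. A row lasts 1/10 s, in which the tool goes at most 50 mm and 8.59 degrees, less where a joint would pass 70% of its speed; a pose out of reach is approached as far as the arm can. A call with a gripper value outside its range is refused whole. OPENING is the opening in per cent of the stroke, from 0 (shut) to 100 (fully open), set as the call begins (- or left out, the last holds). The fingers move at their own pace and stop on an object; FORCE is the grip in N (left out, the last holds). Time passes only in rows, so rows that repeat a pose let the fingers close. It gives the time, the measured TCP pose, the force, the opening and the grip force at its end, in the units of the state.
- ctrl.get_obs(): the state, without advancing time (a new reading comes with each control period).
- ctrl.camera(name): name is "scene" or "top" or "wrist"; returns a dict with "img" (384x512x3 uint8, blue, green, red), "intrinsics" (3x3 intrinsics, pixels), "R" (3x3) and "t" (3): a world point X has camera coordinates R X + t. Camera axes: x right, y down, z forward; pixel columns grow to the right and rows downward; lengths in m; the calibration is good to about 2 mm. The wrist camera is an equidistant fisheye: a pixel r from the principal point sees the ray r / f radians off the axis. A picture is of the moment at which its call begins. There is no depth.
- ctrl.hand_in(): hands the job in; it is judged then, once.
The state is a dict: "time_s": time; "qpos": joint angles; "joint_vel": joint speeds; "tau": joint torques, N m; "ee_pos": TCP position; "eef_rot": TCP orientation; "force": force on the tool from outside, world axes, zero at the start; "moment": the same for the moment, N m; "grip_width": finger opening in m; "grip_force": force on a finger pad.
Only numpy, scipy, OpenCV 4.12 (cv2) and the standard library are available. Lean on these libraries where they do the work, as an engineer would, in place of code of your own. Each camera call takes 0.05 s, during which the arm holds its last target. There are 200 camera calls.

### The job

Bolt the specimen transport case shut for the courier: with a fingertip, push the red post round until the slot of the brass locking disc lines up with the steel bar, then push the bar by its yellow tab through the slot and fully home in the keeper on the far side. Only push, gently: do not pinch, lift or shove anything, leave the case standing where it is and do not disturb the things around it.

Things in the scene. Friction and masses are not known exactly. Their poses are not given: they have to be found in the camera images.
- case: white specimen transport case, blue lid, 275 long (x axis) x 144 wide (y) x 70 mm high to the lid top, about 3 kg, loose on rubber feet. Origin: centre of its underside; z up. The lock lies along the lid's centre line (y = 0); the bar slides along +x. Guide, strap and keeper are fixed to the case, at most 92 mm above the worktop; only the red post and yellow tab stand higher.
- disc (a joint): disc's angle, rad, about its vertical axis, counter-clockwise from above positive, stops at -0.4 and 3.54. Slot along the bar at 0 and again at pi; either will do. Red post: on the case's -y side at 0, on +x (towards the keeper) at pi/2, on +y at pi. Stiff with friction (0.035 N m, about 1.4 N at the post), no spring: stays where left. Starts between 0.55 and 2.59.
- bar (a joint): travel of the bar along the case's +x, m: 0 fully back, 0.104 fully home against its stop. About 1.5 N of friction, no spring. Starts at 0 to 0.01, its tip 4 to 14 mm short of the disc's rim; goes through the disc only when the slot is lined up (the pointed tip takes up small errors, to about 0.12 rad).
- disc_axis (a point): point on the disc's axis at its top face, 50 mm to +x of the case's origin, 90 mm above the worktop. Disc: brass, 72 mm across, 20 mm high, with a 17 mm wide slot, open at the top and black at the bottom, right across its middle. The point turns with the disc: x along the slot; the red post stands towards its -y.
- post_top (a point): centre of the top of the red finger post: upright round post 13 mm thick, 28 mm high, standing on the disc's top face 25 mm from the disc's axis; its top is 118 mm above the worktop.
- tab_top (a point): centre of the top edge of the yellow push tab on the bar's rear end: upright plate 10 mm thick along the bar, 30 mm wide across it, from 88 to 116 mm above the worktop, well clear of the guide rails (top at 83 mm). Push its rear (-x) face towards the case's +x.
- bar_tip (a point): pointed tip of the bar (bar 12 x 12 mm, tip 112 mm ahead of the middle of the yellow tab), at the bar's mid-height, 81.5 mm above the worktop.
- keeper (a point): middle of the keeper's opening, a dark steel bridge 17 mm long on the case's end, 49 mm beyond the disc's axis; 81.5 mm above the worktop.
- specimen_cup_orange: bystander: specimen cup with orange lid, 66 mm across, 70 mm high, beside the case on its +y side; origin at the centre of its underside
- specimen_jar: bystander: cream screw-lid jar, 46 mm across, 72 mm high, beside the case on its -y side; origin at the centre of its underside
- specimen_cup_white: bystander: specimen cup with white lid, 66 mm across, 70 mm high; origin at the centre of its underside
- bench_timer: bystander: white bench timer, 62 x 68 x 22 mm; origin at the centre of its underside
- marker: bystander: black-capped marker lying flat, 131 mm long; origin at the centre of its underside
- label_block: bystander: blue and white label box, 34 x 40 x 66 mm; origin at the centre of its underside

How it is judged:
By the outcome, as a careful person would: the job done as asked, in the order asked, and still so for the second after the job is handed in, with the robot touching nothing.
It also fails if it takes over 53 s, if anything falls off the work surface, if the arm or the gripper's body presses on something with over 40 N, if the wrist force passes 120 N, or if a joint passes its speed limit or range.

## Working session

There is one attempt and no reset: what is moved stays moved. The work goes in short steps, Python scripts to look and compute and a shell command to move; the robot and the scene stay as the last step left them, time stands still between calls to the robot, and variables do not carry over. Pictures are saved under pics/ and viewed, at most 10 in all, crops included, and the job is handed in when it is done.

```bash
mkdir -p pics; python3 - <<'E'
from station import ctrl
import cv2,numpy as np
for n in ["scene","top"]:
    c=ctrl.camera(n); cv2.imwrite(f"pics/{n}0.png",c["img"]); np.savez(f"{n}.npz",K=c["intrinsics"],R=c["R"],t=c["t"])
    print(n,np.round(-c["R"].T@c["t"],3),np.round(c["R"],2).tolist(),c["intrinsics"][0,0])
o=ctrl.get_obs();print(o,ctrl.tcp_to_grasp)
E
```

```text
scene [-0.041 -0.489  0.972] [[0.66, -0.75, 0.02], [-0.54, -0.49, -0.68], [0.52, 0.44, -0.73]] 364.66055974635054
top [0.486 0.014 1.45 ] [[-0.01, -1.0, -0.02], [-1.0, 0.01, -0.08], [0.08, 0.02, -1.0]] 440.59762232202576
{'time_s': 0.1, 'qpos': array([ 1.05540008e+00,  3.00379359e-01,  1.52152838e+00, -2.07689479e-05,
        1.32071501e+00, -6.65635196e-02]), 'joint_vel': array([-0.00083276, -0.00120678, -0.00257274, -0.00150224, -0.00167   ,
        0.00185607]), 'tau': array([ 2.60301116e-03, -5.32648480e+01, -3.53285193e+01,  7.10409461e-02,
        2.35182565e-02, -3.25620908e-05]), 'ee_pos': array([0.23861943, 0.49549768, 0.40415884]), 'eef_rot': array([-3.14056349e+00, -4.84436339e-05,  2.69276505e+00]), 'force': array([-0.66553979,  0.20828521, -0.40216572]), 'moment': array([-0.01270294, -0.04969136, -0.02239798]), 'grip_force': 0.0, 'grip_width': 0.0938743656230276} 0.1804
```

View pics/scene0.png

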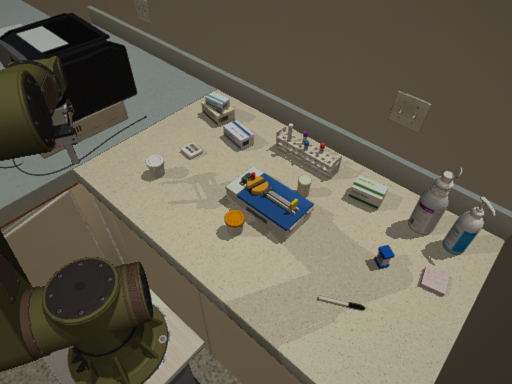

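View pics/top0.png

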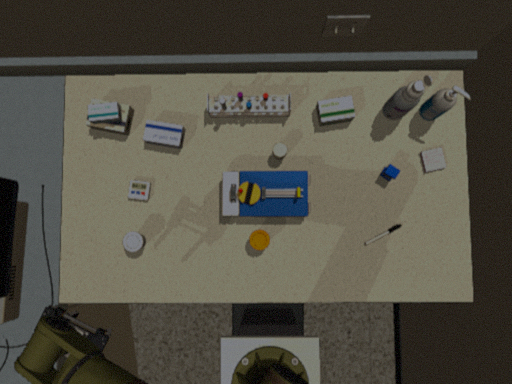

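The case is at about (265,194) in the top view, with the keeper towards image left (world +y), so case +x is about world +y. I need enlarged crops.

```bash
python3 - <<'E'
import cv2,numpy as np
a=cv2.imread("pics/top0.png")[160:235,210:320]
a=cv2.resize(a,None,fx=7,fy=7,interpolation=cv2.INTER_CUBIC)
cv2.imwrite("pics/topc.png",cv2.convertScaleAbs(a,alpha=1.5))
a=cv2.imread("pics/scene0.png")[160:240,220:320]
a=cv2.resize(a,None,fx=7,fy=7,interpolation=cv2.INTER_CUBIC)
cv2.imwrite("pics/scenec.png",cv2.convertScaleAbs(a,alpha=1.5))
E
```

```text
(no output)
```

View pics/topc.png

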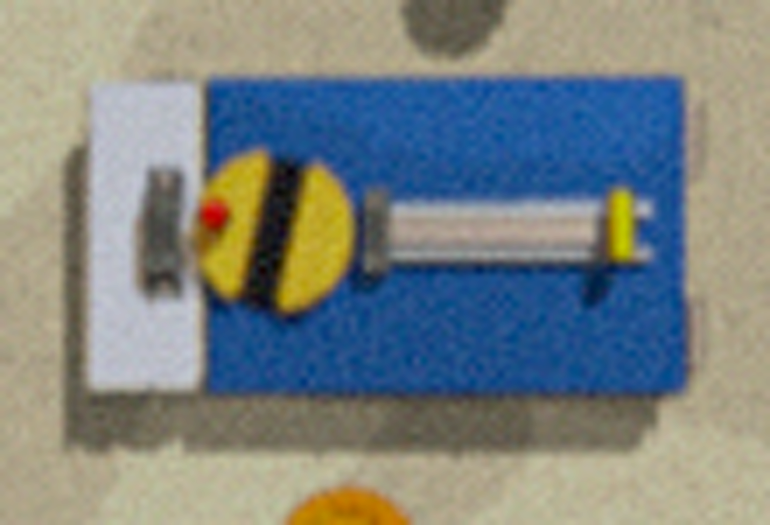

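View pics/scenec.png

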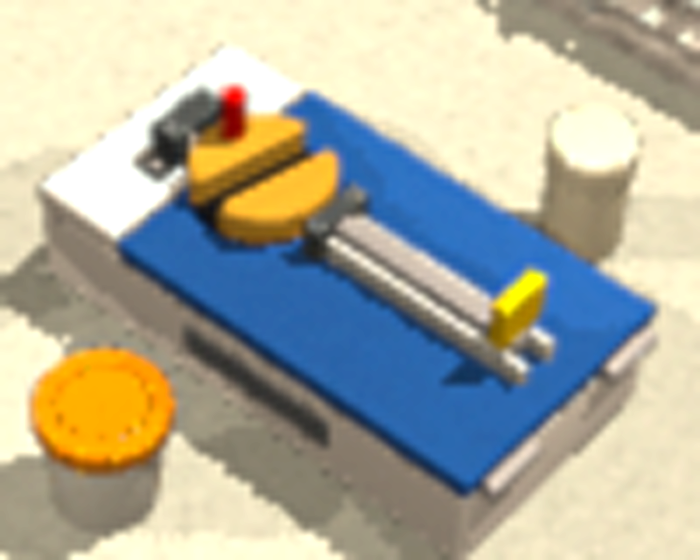

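```bash
cat > h.py <<'E'
import numpy as np
from scipy.optimize import least_squares
def proj(c,X):
    d=np.load(c+".npz"); p=d["K"]@(d["R"]@np.asarray(X,float)+d["t"]); return p[:2]/p[2]
def wr(p,X):  # case->world
    x,y,a=p[:3]; c,s=np.cos(a),np.sin(a); return np.array([x+c*X[0]-s*X[1],y+s*X[0]+c*X[1],X[2]])
E
python3 - <<'E'
from h import *
off={"top":(210,160),"scene":(220,160)}
def pts(p):
    th,s,k,m=p[3:]
    post=[.05+.025*np.sin(th),-.025*np.cos(th),.118]
    sl=lambda e:[.05+e*.036*np.cos(th),e*.036*np.sin(th),.09]
    L=lambda i,j:[i*k,j*m,.07]
    return dict(axis=[.05,0,.09],post=post,tab=[s-.112,0,.116],slA=sl(1),slB=sl(-1),c1=L(1,-1),c2=L(1,1),c3=L(-1,-1),c4=L(-1,1))
obs=[("top","axis",277,232),("top","post",213,212),("top","tab",621,226),("top","slA",259,303),("top","slB",289,160),
("top","c1",92,82),("top","c2",88,390),("top","c3",685,78),("top","c4",685,390),
("scene","post",233,94),("scene","tab",517,284),("scene","axis",264,165),("scene","c3",655,308),("scene","c4",470,490),("scene","c1",230,46),("scene","c2",42,188)]
def f(p):
    P=pts(p);r=[]
    for c,n,u,v in obs:
        px=np.array([(u+.5)/7-.5+off[c][0],(v+.5)/7-.5+off[c][1]])
        r+=list(proj(c,wr(p,P[n]))-px)
    return np.array(r)
R=least_squares(f,[.45,0,1.57,1.35,.005,.13,.07],loss="soft_l1",x_scale=[.01]*7)
print(np.round(R.x,4)); 
for o,e in zip(obs,f(R.x).reshape(-1,2)): print(o[:2],np.round(e,2))
np.save("pose.npy",R.x)
P=pts(R.x)
for n in("axis","post","tab"):print(n,np.round(wr(R.x,P[n]),4))
E
```

```text
[0.609  0.0108 1.5637 1.3712 0.0121 0.1335 0.0698]
('top', 'axis') [-0.6   0.25]
('top', 'post') [0.17 0.66]
('top', 'tab') [-0.69  0.25]
('top', 'slA') [-0.35  1.46]
('top', 'slB') [ 0.   -0.78]
('top', 'c1') [-0.29  0.31]
('top', 'c2') [0.   0.45]
('top', 'c3') [-0.42  0.66]
('top', 'c4') [-0.01  0.41]
('scene', 'post') [ 0.71 -0.06]
('scene', 'tab') [0.48 0.55]
('scene', 'axis') [ 0.63 -0.03]
('scene', 'c3') [ 0.69 -0.24]
('scene', 'c4') [ 0.6  -0.88]
('scene', 'c1') [ 0.94 -0.74]
('scene', 'c2') [ 0.28 -0.31]
axis [0.6094 0.0607 0.09  ]
post [0.6145 0.0852 0.118 ]
tab [ 0.6083 -0.0891  0.116 ]
```

```bash
cat >> h.py <<'E'
from scipy.spatial.transform import Rotation as Rn
def rel(targets,base=None):
    """world (x,y,tip z,yaw) -> jog rows from the current (or given) pose, tool pointing down"""
    if base is None:
        from station import ctrl
        o=ctrl.get_obs(); p0=o["ee_pos"]; R0=Rn.from_euler("xyz",o["eef_rot"])
        print("now",np.round(p0,4),np.round(o["eef_rot"],3),"F",np.round(o["force"],2),"t",round(o["time_s"],2),"g",o["grip_width"])
    else: p0=np.array([base[0],base[1],base[2]+.199]); R0=Rn.from_euler("xyz",[np.pi,0,base[3]])
    for x,y,z,yaw in targets:
        t=R0.inv().apply(np.array([x,y,z+.199])-p0)*100
        r=(R0.inv()*Rn.from_euler("xyz",[np.pi,0,yaw])).as_rotvec()
        print([round(float(v),2) for v in t]+[round(float(v),3) for v in r])
E
python3 -c "
from h import *
rel([(.5875,.098,.15,2.693)])"
```

```text
now [0.2386 0.4955 0.4042] [-3.141 -0.     2.693] F [-0.67  0.21 -0.4 ] t 0.1 g 0.0938743656230276
[-48.68, -20.67, 5.53, -0.001, -0.0, -0.0]
```

```bash
python3 -m jog '[[-48.68,-20.67,3,0,0,0],[-48.68,-20.67,3,0,0,0],[-48.68,-20.67,3,0,0,0],[-48.68,-20.67,3,0,0,0],[-48.68,-20.67,3,0,0,0],[-48.68,-20.67,3,0,0,0],[-48.68,-20.67,3,0,0,0],[-48.68,-20.67,3,0,0,0]]' 0 10
python3 -c "
from h import *
rel([(.5875,.098,.15,2.693)])"
```

```text
time_s: 0.9
ee_pos: [0.5031, 0.1935, 0.3817]
eef_rot: [-3.141, -0.0, 2.693]
force: [0.4, 0.8, -0.2]
grip_width: 0.0333
grip_force: 0.0
now [0.5031 0.1935 0.3817] [-3.141 -0.     2.693] F [ 0.4   0.84 -0.2 ] t 0.9 g 0.033297891580529225
[-11.75, -4.94, 3.27, -0.0, -0.0, -0.0]
```

```bash
python3 -m jog '[[-11.75,-4.94,3.27,0,0,0],[-11.75,-4.94,3.27,0,0,0],[-11.75,-4.94,3.27,0,0,0],[-11.75,-4.94,3.27,0,0,0],[-11.75,-4.94,3.27,0,0,0],[-11.75,-4.94,3.27,0,0,0]]' 0 10
python3 - <<'E'
from h import *
from station import ctrl
import cv2
rel([(.5875,.098,.101,2.693)])
c=ctrl.camera("wrist"); cv2.imwrite("pics/w1.png",c["img"])
np.savez("wrist.npz",K=c["intrinsics"],R=c["R"],t=c["t"])
E
```

```text
time_s: 1.5
ee_pos: [0.5861, 0.1007, 0.3496]
eef_rot: [3.141, 0.0, 2.694]
force: [-0.4, -0.1, 0.0]
grip_width: 0.0002
grip_force: 0.0
now [0.5861 0.1007 0.3496] [3.141 0.    2.694] F [-0.43 -0.11  0.04] t 1.5 g 0.00020323094673221686
[-0.25, -0.18, 4.96, 0.0, 0.0, 0.001]
```

View pics/w1.png

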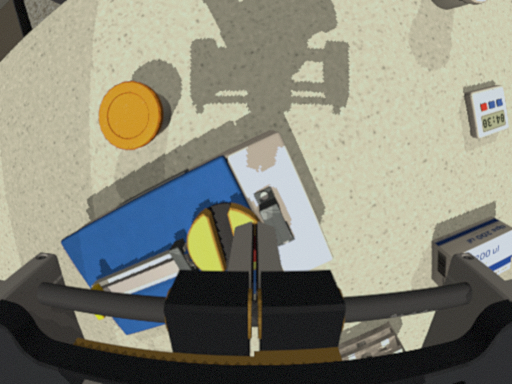

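The wrist view shows the closed fingertips at about (255,225), over the post side of the disc. The post is hidden behind them and the keeper (270,205) is beside them. I'll descend clear of the post.

```bash
python3 -m jog '[[0,0,2.5,0,0,0],[0,0,4.9,0,0,0],[0,0,4.9,0,0,0],[0,0,4.9,0,0,0]]'
python3 - <<'E'
from h import *
from station import ctrl
import cv2
p=np.load("pose.npy"); ax=wr(p,[.05,0,0])[:2]
rel([])
# rigid swing about axis from approach point
d=np.array([np.cos(-.449),np.sin(-.449)])
post=np.array([.6145,.0852])
f0=post-d*.0155
T=[(*(f0-d*.005),.101,2.693)]
for k in range(0,11):
    a=-k*.1371; R=np.array([[np.cos(a),-np.sin(a)],[np.sin(a),np.cos(a)]])
    T.append((*(ax+R@(f0-ax)),.101,2.693+a))
rel(T[:5],(.5875,.098,.101,2.693))
print(np.round(T,4))
a=cv2.convertScaleAbs(cv2.resize(ctrl.camera("scene")["img"][150:230,220:320],None,fx=6,fy=6,interpolation=cv2.INTER_CUBIC),alpha=1.5)
b=cv2.convertScaleAbs(cv2.resize(ctrl.camera("wrist")["img"][170:300,170:340],None,fx=3,fy=3,interpolation=cv2.INTER_CUBIC),alpha=1.2)
cv2.imwrite("pics/s2.png",a)
E
```

```text
time_s: 1.95
ee_pos: [0.5864, 0.1006, 0.3012]
eef_rot: [3.141, 0.0, 2.694]
force: [-0.6, 0.4, 0.7]
grip_width: 0.0004
grip_force: 0.0
now [0.5864 0.1006 0.3012] [3.141 0.    2.694] F [-0.58  0.39  0.73] t 1.95 g 0.00041244863288300224
[-0.94, 0.02, 0.0, 0.0, 0.0, 0.0]
[-1.44, 0.02, 0.0, 0.0, 0.0, 0.0]
[-1.79, 0.29, 0.0, 0.0, -0.0, 0.137]
[-2.17, 0.51, 0.0, 0.0, -0.0, 0.274]
[-2.59, 0.68, 0.0, 0.0, -0.0, 0.411]
[[0.596  0.0941 0.101  2.693 ]
 [0.6005 0.0919 0.101  2.693 ]
 [0.6049 0.0928 0.101  2.5559]
 [0.6093 0.0932 0.101  2.4188]
 [0.6137 0.0929 0.101  2.2817]
 [0.6181 0.092  0.101  2.1446]
 [0.6223 0.0905 0.101  2.0075]
 [0.6262 0.0885 0.101  1.8704]
 [0.6299 0.0859 0.101  1.7333]
 [0.6331 0.0829 0.101  1.5962]
 [0.6359 0.0794 0.101  1.4591]
 [0.6382 0.0756 0.101  1.322 ]]
```

View pics/s2.png

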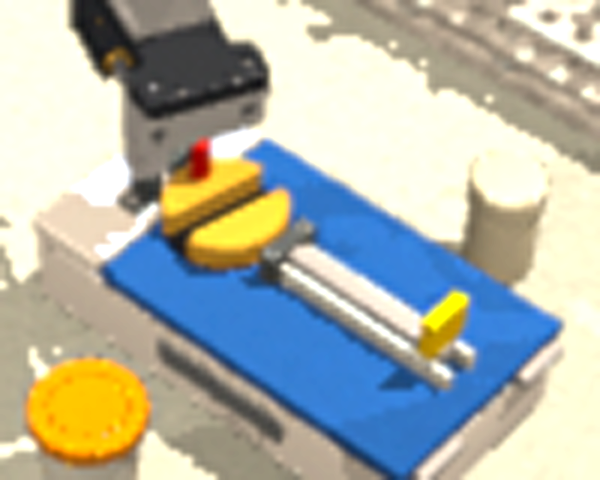

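The crop shows the fingertip at about (165,190), behind the post (200,158), clear of it and just above the keeper (140,195). I'll use the settled measured pose as the base.

```bash
python3 - <<'E'
from h import *
rel([(.596,.0941,.101,2.693),(.6005,.0919,.101,2.693)])
E
```

```text
now [0.5866 0.1003 0.302 ] [3.140e+00 2.000e-03 2.693e+00] F [-0.11  0.72  0.42] t 2.05 g 0.000421923986182922
[-1.11, -0.16, 0.2, 0.001, 0.002, 0.0]
[-1.61, -0.16, 0.2, 0.001, 0.002, 0.0]
```

```bash
python3 -m jog '[[-0.6,-0.15,0.1,0,0,0],[-1.0,-0.15,0.1,0,0,0],[-1.2,-0.15,0.1,0,0,0]]'; python3 -m jog '[[-0.1,0,0,0,0,0],[-0.2,0,0,0,0,0]]'; python3 -m jog '[[-0.1,0,0,0,0,0],[-0.2,0,0,0,0,0]]';python3 - <<'E'
from h import *
rel([])
E
```

```text
time_s: 2.35
ee_pos: [0.5972, 0.093, 0.2997]
eef_rot: [3.141, 0.001, 2.692]
force: [-0.3, -0.1, 0.6]
grip_width: 0.0004
grip_force: 0.0
time_s: 2.55
ee_pos: [0.5986, 0.0924, 0.2993]
eef_rot: [-3.142, -0.0, 2.693]
force: [0.1, -0.6, -0.2]
grip_width: 0.0002
grip_force: 0.0
time_s: 2.75
ee_pos: [0.6003, 0.0917, 0.2993]
eef_rot: [-3.142, -0.0, 2.693]
force: [-1.1, 0.3, 0.3]
grip_width: 0.0004
grip_force: 0.9
now [0.6003 0.0917 0.2993] [-3.142 -0.     2.693] F [-1.14  0.3   0.32] t 2.75 g 0.0003698958789189642
```

Contact (-1.1 N) came within 0.3 mm of the predicted place. Next is the swing about the disc axis.

```bash
cat >> h.py <<'E'
def swing(base,angs):
    p=np.load("pose.npy"); ax=wr(p,[.05,0,0])[:2]; f=np.array(base[:2])
    T=[]
    for a in angs:
        R=np.array([[np.cos(a),np.sin(a)],[-np.sin(a),np.cos(a)]]); T.append((*(ax+R@(f-ax)),base[2],base[3]-a))
    rel(T,base)
E
python3 - <<'E'
from h import *
swing((.6003,.0917,.1003,2.693),np.arange(1,8)*.1)
E
```

```text
[-0.25, 0.2, 0.0, 0.0, -0.0, 0.1]
[-0.52, 0.38, 0.0, 0.0, -0.0, 0.2]
[-0.8, 0.53, 0.0, 0.0, -0.0, 0.3]
[-1.1, 0.65, 0.0, 0.0, -0.0, 0.4]
[-1.41, 0.74, 0.0, -0.0, -0.0, 0.5]
[-1.73, 0.8, 0.0, 0.0, -0.0, 0.6]
[-2.05, 0.83, 0.0, 0.0, -0.0, 0.7]
```

```bash
python3 -m jog '[[-0.25,0.2,0,0,0,0.1],[-0.52,0.38,0,0,0,0.2],[-0.8,0.53,0,0,0,0.3],[-1.1,0.65,0,0,0,0.4],[-1.41,0.74,0,0,0,0.5],[-1.73,0.8,0,0,0,0.6],[-2.05,0.83,0,0,0,0.7]]'
python3 - <<'E'
from h import *
from station import ctrl
import cv2
rel([])
swing((.6003,.0917,.1003,2.693),[.7])
P=dict(p=1)
a=cv2.resize(ctrl.camera("wrist")["img"][130:290,120:330],None,fx=3.5,fy=3.5,interpolation=cv2.INTER_CUBIC)
cv2.imwrite("pics/w3.png",a)
E
```

```text
time_s: 3.45
ee_pos: [0.6224, 0.0903, 0.2992]
eef_rot: [-3.141, -0.0, 1.989]
force: [0.1, 1.0, 0.9]
grip_width: 0.0006
grip_force: 0.5
now [0.6224 0.0903 0.2992] [-3.141 -0.     1.989] F [0.09 0.96 0.91] t 3.45 g 0.0005835371757944201
[-2.05, 0.83, 0.0, 0.0, -0.0, 0.7]
```

View pics/w3.png

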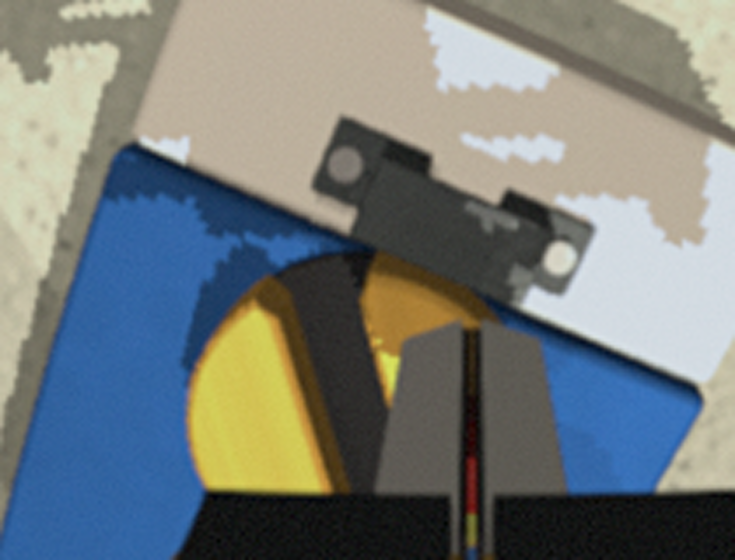

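The slot in the wrist view leans about 40° from the case axis, so the disc is following. The remaining swing is about 0.67 rad.

```bash
python3 - <<'E'
from h import *
swing((.6224,.0903,.1002,1.992),np.arange(1,7)*.1)
E
```

```text
[-0.25, 0.2, 0.0, 0.0, -0.0, 0.1]
[-0.52, 0.38, 0.0, 0.0, -0.0, 0.2]
[-0.8, 0.53, 0.0, 0.0, -0.0, 0.3]
[-1.1, 0.65, 0.0, 0.0, -0.0, 0.4]
[-1.41, 0.75, 0.0, 0.0, -0.0, 0.5]
[-1.73, 0.8, 0.0, 0.0, -0.0, 0.6]
```

```bash
python3 -m jog '[[-0.25,0.2,0,0,0,0.1],[-0.52,0.38,0,0,0,0.2],[-0.8,0.53,0,0,0,0.3],[-1.1,0.65,0,0,0,0.4],[-1.41,0.75,0,0,0,0.5],[-1.73,0.8,0,0,0,0.6],[-1.73,0.8,0,0,0,0.6]]'
python3 - <<'E'
from h import *
from station import ctrl
import cv2
rel([])
c=ctrl.camera("wrist");np.savez("wrist.npz",K=c["intrinsics"],R=c["R"],t=c["t"])
cv2.imwrite("pics/w4.png",cv2.resize(c["img"][130:290,120:330],None,fx=3.5,fy=3.5,interpolation=cv2.INTER_CUBIC))
E
```

```text
time_s: 4.2
ee_pos: [0.6368, 0.0776, 0.2992]
eef_rot: [-3.142, -0.0, 1.393]
force: [0.5, -0.0, -0.2]
grip_width: 0.0005
grip_force: 0.0
now [0.6368 0.0776 0.2992] [-3.142 -0.     1.393] F [ 0.49 -0.02 -0.22] t 4.2 g 0.0005043485626713259
```

View pics/w4.png

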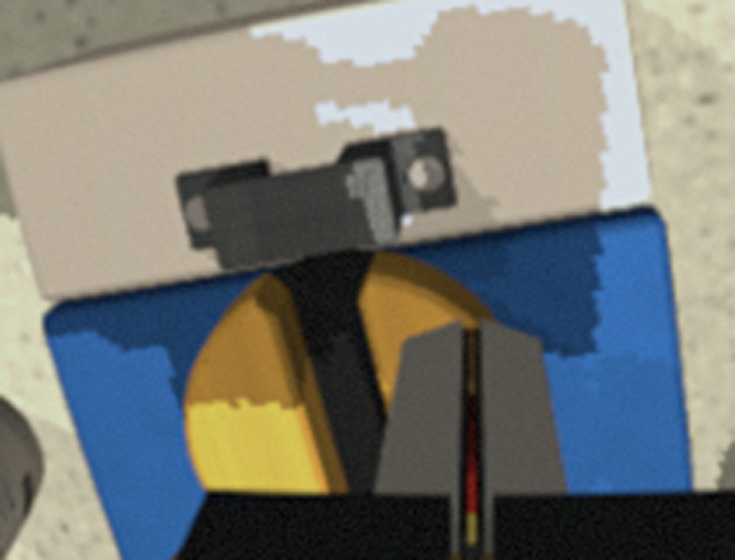

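```bash
python3 - <<'E'
from h import *
d=np.load("wrist.npz");K,R,t=d["K"],d["R"],d["t"]
def un(u,v,z):
    q=np.array([(u+.5)/3.5-.5+120-K[0,2],(v+.5)/3.5-.5+130-K[1,2]]);r=np.hypot(*q);a=r/K[0,0]
    w=R.T@np.array([*(q/r*np.sin(a)),np.cos(a)]);C=-R.T@t
    return (C+w*(z-C[2])/w[2])[:2]
p=np.load("pose.npy")
def show(n,A,B,z):
    a,b=un(*A,z),un(*B,z);e=b-a;print(n,np.round(a,4),np.round(b,4),"ang-caseyaw",round(np.arctan2(e[1],e[0])-p[2],3))
show("L",(330,490),(262,280),.09);show("R",(385,405),(360,295),.09);show("lid",(50,300),(655,208),.07)
show("keeper",(185,175),(445,130),.085)
print("axis",wr(p,[.05,0,.09]), "yaw",p[2])
E
```

```text
L [0.6009 0.0499] [0.5983 0.0981] ang-caseyaw 0.061
R [0.6166 0.0677] [0.6167 0.0917] ang-caseyaw 0.004
lid [0.5422 0.0956] [0.6782 0.093 ] ang-caseyaw -1.583
keeper [0.5866 0.1204] [0.6386 0.1198] ang-caseyaw -1.577
axis [0.60940644 0.06074964 0.09      ] yaw 1.56365861300681
```

The slot is about 0.03–0.07 rad short of lined up, and the model says 0.07. I'll push about 0.05 rad further and back off.

```bash
python3 - <<'E'
from h import *
swing((.6368,.0776,.1002,1.393),[.05])
E
python3 -m jog '[[-0.06,0.05,0,0,0,0.025],[-0.13,0.1,0,0,0,0.05],[-0.13,0.1,0,0,0,0.05]]'
python3 -m jog '[[0.5,0,0,0,0,0],[1.5,0,0,0,0,0],[1.5,0,-2.5,0,0,0],[1.5,0,-5,0,0,0],[1.5,0,-5,0,0,0],[1.5,0,-5,0,0,0]]'
python3 - <<'E'
from h import *
p=np.load("pose.npy")
tx,ty,_=wr(p,[p[4]-.112,0,0]); print(tx,ty)
rel([(tx,ty-.035,.155,p[2]),(tx,ty-.035,.101,p[2])])
E
```

```text
[-0.12, 0.1, 0.0, -0.0, -0.0, 0.05]
time_s: 4.55
ee_pos: [0.6375, 0.0763, 0.2993]
eef_rot: [-3.142, -0.0, 1.343]
force: [-0.3, 1.1, 0.0]
grip_width: 0.0006
grip_force: 0.5
time_s: 5.15
ee_pos: [0.6409, 0.0914, 0.3493]
eef_rot: [3.141, -0.0, 1.343]
force: [0.1, 0.3, 0.0]
grip_width: 0.0002
grip_force: 0.0
0.6083366040971397 -0.08913332641822626
now [0.6409 0.0914 0.3493] [ 3.141 -0.     1.343] F [0.11 0.27 0.01] t 5.15 g 0.00024387524375736922
[-21.73, 1.69, -0.47, 0.001, -0.0, -0.22]
[-21.73, 1.68, 4.93, 0.001, -0.0, -0.22]
```

```bash
python3 -m jog '[[-21.73,1.69,-0.5,0,0,-0.22],[-21.73,1.69,-0.5,0,0,-0.22],[-21.73,1.69,-0.5,0,0,-0.22],[-21.73,1.69,-0.5,0,0,-0.22],[-21.73,1.69,-0.5,0,0,-0.22],[-21.73,1.69,-0.5,0,0,-0.22],[-21.73,1.69,-0.5,0,0,-0.22]]'
python3 - <<'E'
from h import *
from station import ctrl
import cv2
rel([])
c=ctrl.camera("wrist");np.savez("wrist.npz",K=c["intrinsics"],R=c["R"],t=c["t"])
cv2.imwrite("pics/w5.png",cv2.resize(c["img"][110:290,150:360],None,fx=3.2,fy=3.2,interpolation=cv2.INTER_CUBIC))
E
```

```text
time_s: 5.85
ee_pos: [0.6083, -0.1242, 0.3533]
eef_rot: [-3.14, -0.001, 1.563]
force: [-0.3, -0.1, 0.1]
grip_width: 0.0005
grip_force: 0.0
now [ 0.6083 -0.1242  0.3533] [-3.140e+00 -1.000e-03  1.563e+00] F [-0.28 -0.14  0.14] t 5.85 g 0.0004908863777148173
```

View pics/w5.png

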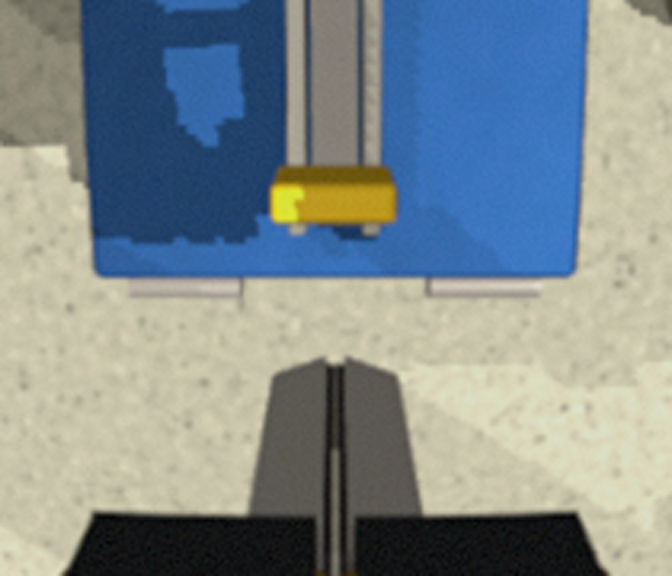

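Tab (333,195) is square ahead of the closed fingertips (335,365). I'll check the slot alignment before pushing.

```bash
python3 - <<'E'
from station import ctrl
import cv2
c=ctrl.camera("wrist")
cv2.imwrite("pics/w6.png",cv2.resize(c["img"][0:120,180:330],None,fx=5,fy=5,interpolation=cv2.INTER_CUBIC)[:600])
E
```

```text
(no output)
```

View pics/w6.png

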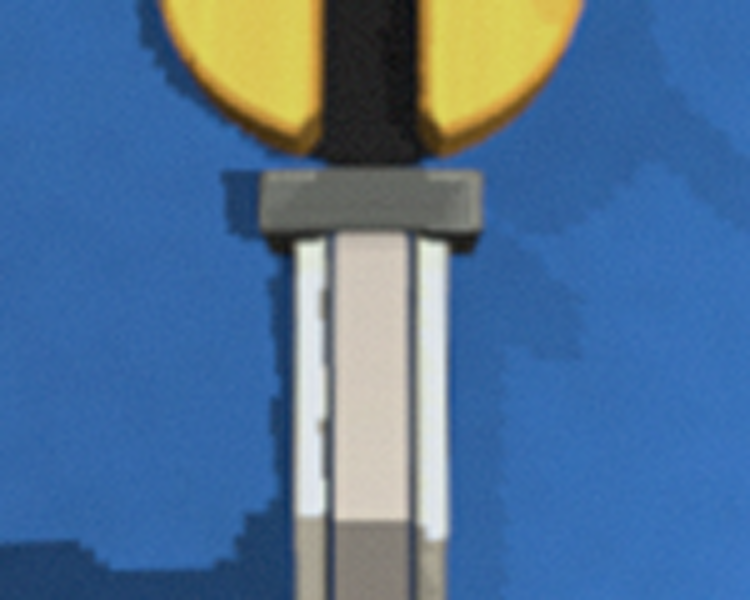

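The slot (370,80) is straight and in line with the bar (372,350). I'll descend behind the tab and approach it.

```bash
python3 -m jog '[[0,0,2.6,0,0,0],[0,0,5.3,0,0,0],[0,0,5.3,0,0,0],[1.0,0,5.3,0,0,0],[1.6,0,5.3,0,0,0],[1.8,0,5.3,0,0,0]]'
python3 -m jog '[[0.2,0,0,0,0,0],[0.4,0,0,0,0,0],[0.6,0,0,0,0,0],[0.8,0,0,0,0,0]]'
python3 -m jog '[[0.2,0,0,0,0,0],[0.4,0,0,0,0,0],[0.6,0,0,0,0,0],[0.8,0,0,0,0,0]]'
```

```text
time_s: 6.55
ee_pos: [0.6087, -0.1054, 0.3028]
eef_rot: [3.139, 0.001, 1.564]
force: [1.1, -2.9, 1.9]
grip_width: 0.0006
grip_force: 0.8
time_s: 6.95
ee_pos: [0.6084, -0.0986, 0.3014]
eef_rot: [3.141, 0.0, 1.563]
force: [0.5, -1.3, 0.8]
grip_width: 0.001
grip_force: 0.8
time_s: 7.35
ee_pos: [0.6085, -0.0905, 0.3013]
eef_rot: [-3.142, 0.0, 1.563]
force: [1.1, -1.8, 0.9]
grip_width: 0.0005
grip_force: 0.8
```

Contact is at about y=-0.106 with about 1.5 N of sliding force, as specified. Home should come near TCP y of about -0.010.

```bash
python3 -m jog '[[0.2,0,0,0,0,0],[0.4,0,0,0,0,0],[0.6,0,0,0,0,0],[0.8,0,0,0,0,0],[1.0,0,0,0,0,0],[1.2,0,0,0,0,0]]'
```

```text
time_s: 7.95
ee_pos: [0.6086, -0.0785, 0.3013]
eef_rot: [-3.141, -0.0, 1.563]
force: [-0.2, -1.7, 0.4]
grip_width: 0.0006
grip_force: 0.8
```

```bash
python3 -m jog '[[0.3,0,0,0,0,0],[0.6,0,0,0,0,0],[0.9,0,0,0,0,0],[1.2,0,0,0,0,0],[1.5,0,0,0,0,0],[1.8,0,0,0,0,0]]'
```

```text
time_s: 8.55
ee_pos: [0.6087, -0.0604, 0.3013]
eef_rot: [-3.142, -0.0, 1.563]
force: [-0.6, -1.6, 2.4]
grip_width: 0.0003
grip_force: 0.8
```

```bash
python3 -m jog '[[0.3,0,0,0,0,0],[0.6,0,0,0,0,0],[0.9,0,0,0,0,0],[1.2,0,0,0,0,0],[1.5,0,0,0,0,0],[1.8,0,0,0,0,0],[2.1,0,0,0,0,0]]'
```

```text
time_s: 9.25
ee_pos: [0.6089, -0.0394, 0.3013]
eef_rot: [-3.142, -0.0, 1.563]
force: [-1.0, -1.0, 0.5]
grip_width: 0.0007
grip_force: 0.8
```

```bash
python3 -m jog '[[0.3,0,0,0,0,0],[0.6,0,0,0,0,0],[0.9,0,0,0,0,0],[1.2,0,0,0,0,0],[1.5,0,0,0,0,0],[1.8,0,0,0,0,0],[2.0,0,0,0,0,0]]'
```

```text
time_s: 9.95
ee_pos: [0.6091, -0.0194, 0.3013]
eef_rot: [-3.142, -0.0, 1.563]
force: [-1.9, -1.7, 1.3]
grip_width: 0.0004
grip_force: 0.8
```

```bash
python3 -m jog '[[0.1,0,0,0,0,0],[0.2,0,0,0,0,0],[0.3,0,0,0,0,0],[0.4,0,0,0,0,0]]'
```

```text
time_s: 10.35
ee_pos: [0.6091, -0.0156, 0.3013]
eef_rot: [-3.142, 0.0, 1.563]
force: [-0.9, -1.5, 1.1]
grip_width: 0.0004
grip_force: 0.8
```

```bash
python3 -m jog '[[0.1,0,0,0,0,0],[0.2,0,0,0,0,0]]'
```

```text
time_s: 10.55
ee_pos: [0.6091, -0.0136, 0.3013]
eef_rot: [-3.142, 0.0, 1.563]
force: [-1.2, -1.4, 0.4]
grip_width: 0.0004
grip_force: 0.8
```

```bash
python3 -m jog '[[0.1,0,0,0,0,0],[0.1,0,0,0,0,0]]'
```

```text
time_s: 10.75
ee_pos: [0.6092, -0.0125, 0.3013]
eef_rot: [3.141, -0.0, 1.563]
force: [0.2, -0.2, 0.0]
grip_width: 0.0006
grip_force: 0.1
```

```bash
python3 -m jog '[[0.1,0,0,0,0,0],[0.1,0,0,0,0,0]]'
```

```text
time_s: 10.95
ee_pos: [0.6092, -0.0115, 0.3013]
eef_rot: [3.142, -0.0, 1.563]
force: [-0.8, -0.3, 0.5]
grip_width: 0.0003
grip_force: 0.3
```

```bash
for i in 1 2; do python3 -m jog '[[0.1,0,0,0,0,0]]' | egrep 'ee_pos|^force'; done
```

```text
ee_pos: [0.6092, -0.0109, 0.3013]
force: [-1.8, -8.8, -0.4]
ee_pos: [0.6092, -0.0105, 0.3014]
force: [-0.4, -15.8, 0.1]
```

```bash
python3 -m jog '[[0.1,0,0,0,0,0]]' | egrep 'ee_pos|^force'
```

```text
ee_pos: [0.6092, -0.0101, 0.3014]
force: [-1.1, -21.4, 0.6]
```

```bash
python3 -m jog '[[0.08,0,0,0,0,0]]' | egrep 'ee_pos|^force'
```

```text
ee_pos: [0.6092, -0.0099, 0.3014]
force: [-0.5, -25.1, 0.8]
```

It reached the stop at the expected place. Now I back off straight away, rise clear and check.

```bash
python3 -m jog '[[-0.4,0,0,0,0,0],[-1.5,0,0,0,0,0],[-2,0,-3,0,0,0],[-2,0,-8,0,0,0],[-10,-5,-12,0,0,0],[-15,-10,-12,0,0,0],[-20,-15,-12,0,0,0],[-25,-20,-12,0,0,0]]' | egrep 'time|ee_pos|^force'
python3 -m jog '[[-5,-5,0,0,0,0],[-8,-8,0,0,0,0],[-10,-12,0,0,0,0],[-10,-15,0,0,0,0],[-10,-15,0,0,0,0]]' | egrep 'time|ee_pos|^force'
python3 - <<'E'
from station import ctrl
import cv2,numpy as np
t=ctrl.camera("top")["img"];o=cv2.imread("pics/top0.png")
s=ctrl.camera("scene")["img"]
f=lambda i:cv2.convertScaleAbs(cv2.resize(i,(385,262),interpolation=cv2.INTER_CUBIC),alpha=1.5)
A=np.vstack([f(o[160:235,210:320]),f(t[160:235,210:320])])
B=cv2.convertScaleAbs(cv2.resize(s[150:250,210:320],(385,350),interpolation=cv2.INTER_CUBIC),alpha=1.5)
B=np.vstack([B,np.zeros((524-350,385,3),np.uint8)])
cv2.imwrite("pics/fin.png",np.hstack([A,B]))
E
```

```text
time_s: 12.15
ee_pos: [0.4824, -0.178, 0.4166]
force: [1.5, -1.3, -0.0]
time_s: 12.65
ee_pos: [0.3302, -0.2763, 0.4163]
force: [0.7, 0.3, 0.3]
```

View pics/fin.png

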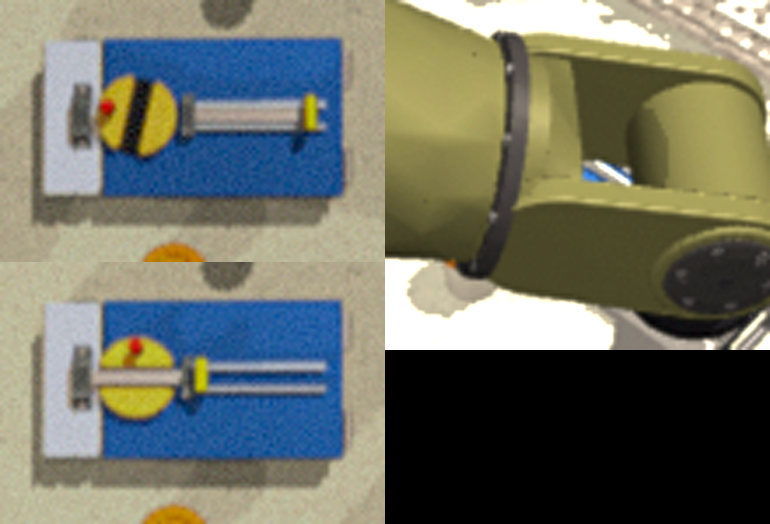

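The top view shows the bar running through the disc's slot into the keeper (80,377), with the tab (200,375) up at the strap. The case and the two neighbours in the crop look unmoved, and the arm is clear.

```bash
python3 -c "
from station import ctrl
print(ctrl.hand_in())"
```

```text
the job is handed in; nothing more can be done
None
```

The case is bolted shut: the disc's slot is lined up and the bar is pushed through to its stop in the keeper (a brief peak of about 25 N there). The case did not visibly move, the arm is clear, and the job was handed in at about 13 s.

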